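# Let down the blue spice canister with the spring-bar fork

### The arm

A 7-joint arm with a two-finger parallel gripper is mounted at the origin on the work surface. World frame = base frame: x ahead of the robot, y to its left, z up, the work surface at z = 0. Lengths are in m, angles in rad, forces in N, time in s.
With the tool pointing down it reaches from about 0.4 to 0.85 m from the base axis. Payload 10.4 kg.
Tool frame: the origin (TCP) lies at the very end of the fingers, on their centre line; the grasp point (between the pads) lies 19 mm behind it (grip_point_offset is the distance from the TCP to the grasp point, in m); z points along the fingers, y is the line along which they close (so a half turn about z gives the same grasp; the last joint's range is limited). The gripper opens to 87 mm and grips with 3 to 60 N. Pads are 19 mm wide; open, the fingers measure 117 mm over their backs; the gripper's body (75 mm by 190 mm) begins 51 mm behind the grasp point.
Start: joints at [1.17, 0.332, -0.065, 1.46, 0.022, 1.35, -0.088], TCP at [0.231, -0.581, 0.223] pointing down, gripper open.
Joint ranges: [-2.6, 2.6], [-0.5, 2.12], [-1.47, 1.34], [0.16, 2.42], [-1.27, 4.41], [0.06, 2.06], [-2.6, 2.6]. Speed limits (rad/s): [2.22, 2.22, 2.79, 2.79, 3.14, 3.14, 3.14].

### API

Orientations are given as a unit quaternion [x, y, z, w].
In Python, from bench import * gives the robot as it stands.
- The arm moves only by the tool play_rows, never from a script. Its argument "increments" is text: rows parted by semicolons, each of 7 numbers parted by spaces: the turn, a rotation vector about the tool's x, y, z in rad, then the shift along the tool's x, y, z in m, then the opening, from 0 (shut) to 1 (fully open). A call has 1 to 8 rows; each row is the pose to reach, as a shift and turn from the pose commanded when the call began, along the tool's axes at that moment; what a row does not reach only later rows make up. A row lasts 1/10 s, in which the tool goes at most 50 mm and 8.59 degrees, less where a joint would pass 70% of its speed; a pose out of reach is approached as far as the arm can. A call with a gripper value outside its range is refused whole. The fingers move at their own pace and stop on an object; "grip_force" is the grip in N (left out, the last holds). Time passes only in rows, so rows that repeat a pose let the fingers close. It gives the time, the measured TCP pose, the force, the opening and the grip force at its end, in the units of the state.
- read_state(): the state, without advancing time (a new reading comes with each control period).
- camera(name): name is "scene" or "top"; returns a dict with "color" (480x640x3 uint8, red, green, blue), "fx", "fy", "cx", "cy" (pixels), "k1" (the pictures are not rectified: a ray, as slopes to the right and down, at radius r is drawn at 1 + k1 r^2 times it, then the intrinsics apply), "camera_from_world" (4x4, takes a point from world to camera coordinates). Camera axes: x right, y down, z forward; pixel columns grow to the right and rows downward; lengths in m; the calibration is good to about 2 mm. A picture is of the moment at which its call begins. There is no depth.
- close_job(): hands the job in; it is judged then, once.
The state is a dict: "time": time; "joint_positions": joint angles; "joint_vel": joint speeds; "joint_torque": joint torques, N m; "ee_pos": TCP position; "eef_rot": TCP orientation; "ft_force": force on the tool from outside, world axes, zero at the start; "torque": the same for the moment, N m; "width": finger opening in m; "grip_force": force on a finger pad.
Only numpy, scipy, OpenCV 4.12 (cv2) and the standard library are available. Lean on these libraries where they do the work, as an engineer would, in place of code of your own. Each camera call takes 0.05 s, during which the arm holds its last target. There are 200 camera calls.

### The job

Take the orange-handled fork out of its wooden block, straddle the spring bar that carries the blue-lidded canister, and push the bar's yellow collar sideways with it until the bar draws out of the canister's lug and the canister comes down to stand upright on its pad. Leave the red-lidded canister hanging undisturbed, do not touch the blue canister or its bar with the fingers, and stand the fork back in its block.

Things in the scene. Friction and masses are not known exactly. Their poses are not given: they have to be found in the camera images.
- fork: Steel fork, orange handle up, in a slot (18x52 mm) of a fixed wooden block 64 mm high; it goes back where it began, either way round. Origin: midway between tine tips, 10 mm above the counter when seated; z up, y tine to tine. Tines 8 thick (x), 10 wide, 42 long, 24 apart; flange z 54-60, 32 x 66 mm, rests on the block; handle z 60-120 mm, 16 (x, grip across it) x 30. Lift 60 mm to clear. 120 g.
- bar_blue: Level steel bar, 8 mm thick, 116 mm above the counter, that carries the blue canister in a fixed white dock. Origin: on its axis, mid bare neck; x along it to the canister, z up. Neck: x -22 mm (yellow collar, a 44 mm disc fast on the bar) to +22 (steel cheek). Pushed to -x it slides 34 mm against a spring (2 to 5.4 N), this origin with it; the canister drops at 22 to 30 mm. Springs home.
- can_blue: Aluminium canister, blue lid, 59 mm across, 60 mm high, blue strap lug on top up to 90 mm; 120 to 195 g. Origin: centre of its underside, z up. Hangs by the lug on the bar, at x +40 mm, z -80 mm in the bar's frame; its rubber pad is 22 mm below (z -102 mm). Docks reach 138 mm above the counter; under the bar's neck 100 mm are free; spring housing from x -80 mm in the bar's frame.
- can_red: The same canister with a red lid, hanging in the other, like dock; to be left hanging. Origin: centre of its underside, z up.
Not all that is in view belongs to the job. What is shaped like the fork but black or green is not meant.

How it is judged:
On the way:
1. the fork is pressing on the blue canister's bar while the canister comes off it and down to its pad (contact force between fork and bar_blue above 0.5 N and z of can_blue in the frame of bar_blue below -0.094 m), for 0.05 s.
At the end, for the whole second after the job is handed in: The blue canister stands at rest on its pad, upright within 10 degrees and within 18 mm of the pad's centre each way, the bar home above its lug; the red one still hangs within 18 mm of its start; the fork rests upright within 10 degrees in its block, within 18 mm of its start (z of can_blue in the frame of bar_blue below -0.096 m and x of can_blue in the frame of bar_blue between 0.022 and 0.058 m and y of can_blue in the frame of bar_blue between -0.018 and 0.018 m and angle between each of can_blue, fork's own z axis and vertical below 0.17 rad and linear speed of each of can_blue, fork below 0.03 m/s and distance of each of can_red, fork from where it was at the start of the episode below 0.018 m); the robot touches nothing.
It fails at once if the fingers touch the blue canister (contact force between the fingers and can_blue above 0.5 N).
It fails at once if the fingers touch the blue canister's bar (contact force between the fingers and bar_blue above 0.5 N).
It fails at once if the red canister is knocked or let down (distance of can_red from where it was at the start of the episode above 0.02 m).
It also fails if it takes over 50 s, if anything falls off the work surface, if the arm or the gripper's body presses on something with over 40 N, if the wrist force passes 120 N, or if a joint passes its speed limit or range.

## Working session

There is one attempt and no reset: what is moved stays moved. The work goes in short steps, Python scripts to look and compute and a tool call to move; the robot and the scene stay as the last step left them, time stands still between calls to the robot, and variables do not carry over. Pictures are saved under pics/ and viewed, at most 10 in all, crops included, and the job is handed in when it is done.

Besides the shell and the picture viewer there is one more tool, called after "Call:" by a JSON object that holds its "api" and its "payload". play_rows: Moves the arm, as the interface text tells. Its arguments: {"type":"object","properties":{"increments":{"type":"string"},"grip_force":{"type":"number"}},"required":["increments"]}

```bash
mkdir -p pics; cat > h.py <<'E'
from bench import *
import numpy as np, cv2
def ray(c,u,v):
    xd,yd=(u-c["cx"])/c["fx"],(v-c["cy"])/c["fy"]
    x,y=xd,yd
    for _ in range(20):
        f=1+c["k1"]*(x*x+y*y); x,y=xd/f,yd/f
    T=np.array(c["camera_from_world"]); R,t=T[:3,:3],T[:3,3]
    return -R.T@t, R.T@np.array([x,y,1])
def atz(c,u,v,z):
    o,d=ray(c,u,v); return o+d*(z-o[2])/d[2]
def proj(c,p):
    T=np.array(c["camera_from_world"]); q=T[:3,:3]@np.array(p)+T[:3,3]
    x,y=q[0]/q[2],q[1]/q[2]; f=1+c["k1"]*(x*x+y*y)
    return c["fx"]*x*f+c["cx"],c["fy"]*y*f+c["cy"]
E
python3 - <<'E'
from h import *
import pickle
for n in("scene","top"):
    c=camera(n); pickle.dump(c,open(n+"0.pkl","wb")); cv2.imwrite(f"pics/{n}0.png",c["color"][:,:,::-1])
    print(n,c["fx"],c["k1"],ray(c,320,240))
s=read_state(); print(s["time"],s["ee_pos"],s["eef_rot"],s["width"])
E
```

```text
scene 465.5961981202267 -0.05543739956893623 (array([ 0.76462083, -0.39860865,  0.5942879 ]), array([-0.31667296,  0.56747949, -0.76008061]))
top 532.8493232116247 -0.013251101661114758 (array([0.40277074, 0.00587188, 1.01691427]), array([ 0.15269797, -0.02388606, -0.98799033]))
0.1 [ 0.23041245 -0.58061461  0.22184904] [ 9.82207942e-01  1.87795553e-01 -1.45469588e-04 -6.07097439e-04] 0.08675870538952807
```

View pics/scene0.png

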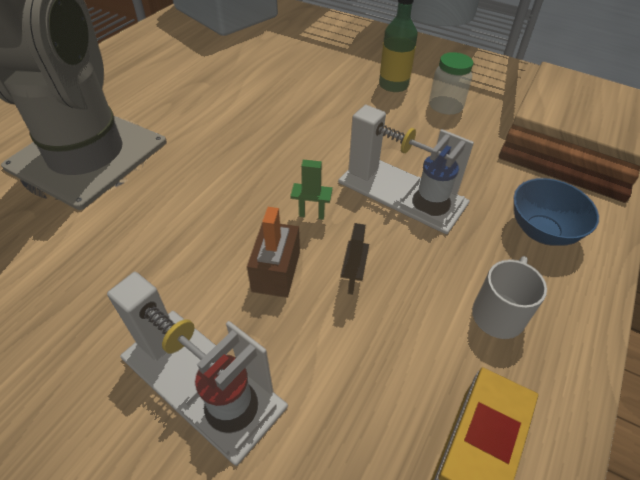

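View pics/top0.png

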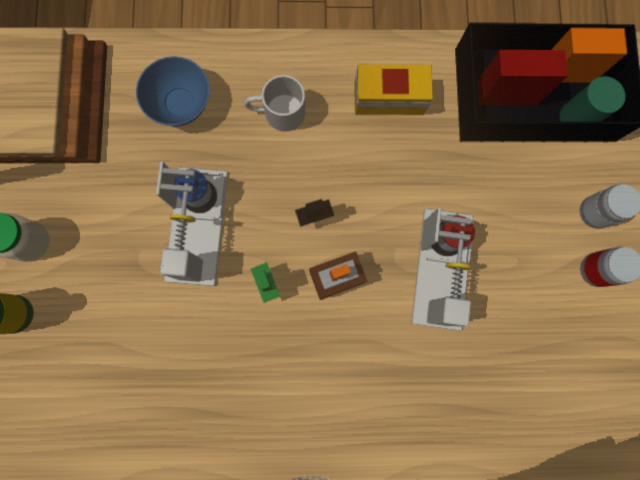

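Scene view: the orange fork stands in its block at (271,230), with a green decoy at (311,190) and a black one at (356,255). The blue dock is at (410,170) and the red dock at (200,370). In the top view the orange fork is at (341,272), green at (265,282), black at (315,212), the blue dock at (195,225) and the red dock at (447,270). The orange one in the wooden block fits the description, so I'll confirm it in a crop.

```bash
python3 - <<'E'
import cv2,numpy as np
t=cv2.imread("pics/top0.png"); s=cv2.imread("pics/scene0.png")
r=lambda a,k:cv2.resize(a,None,fx=k,fy=k,interpolation=cv2.INTER_CUBIC)
cv2.imwrite("pics/c1.png",np.hstack([r(t[155:295,150:245],4)[:,:380],r(t[240:310,300:380],5)[:350,:400] if 0 else cv2.copyMakeBorder(r(t[240:310,300:380],5),0,210,0,0,cv2.BORDER_CONSTANT)]))
cv2.imwrite("pics/c2.png",r(s[95:235,330:480],4))
E
```

```text
(no output)
```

View pics/c1.png

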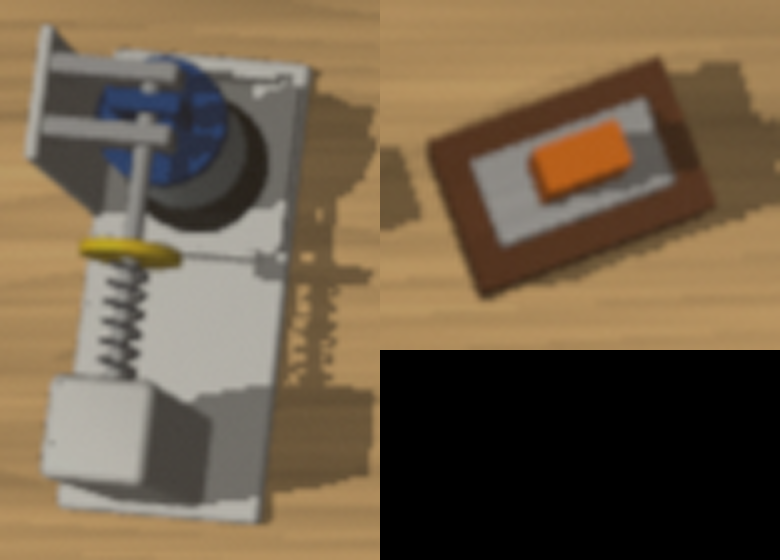

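View pics/c2.png

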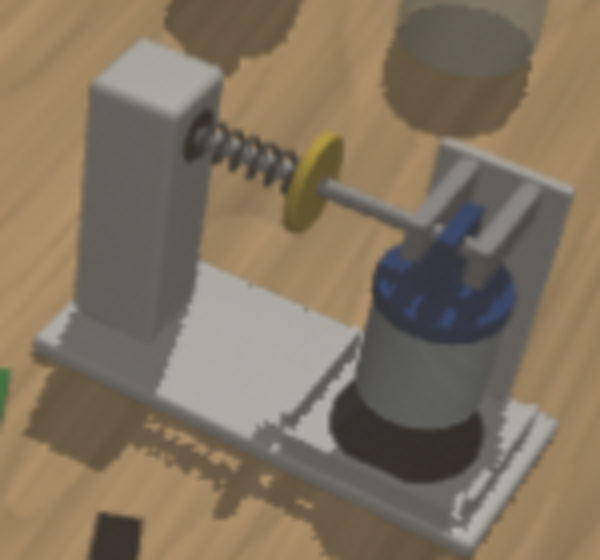

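```bash
python3 - <<'E'
from h import *
import pickle
t=pickle.load(open("top0.pkl","rb")); s=pickle.load(open("scene0.pkl","rb"))
A=lambda x,y:(150+x/4-.4,155+y/4-.4)
B=lambda x,y:(300+(x-380)/5-.4,240+y/5-.4)
C=lambda x,y:(330+x/4-.4,95+y/4-.4)
np.set_printoptions(precision=4,suppress=True)
for n,z,P in(("handle",.130,[(530,150),(616,120),(632,160),(545,197)]),("flange",.070,[(470,158),(645,97),(678,183),(500,247)]),("block",.064,[(428,143),(658,57),(716,207),(484,298)])):
    Q=np.array([atz(t,*B(*p),z) for p in P]); m=Q.mean(0)
    e=Q[1]-Q[0]; f=Q[2]-Q[3]; g=Q[3]-Q[0];h=Q[2]-Q[1]
    print(n,m,np.linalg.norm(e),np.linalg.norm(g),np.degrees([np.arctan2(v[1],v[0]) for v in(e,f)]),np.degrees([np.arctan2(v[1],v[0]) for v in(g,h)]))
for n,c,F,P in(("top",t,A,[(132,240),(143,145),(130,252)]),("scene",s,C,[(328,185),(415,224),(314,183)])):
    Q=[atz(c,*F(*p),.116) for p in P]; print(n,*Q,np.degrees(np.arctan2(*(Q[1]-Q[0])[[1,0]])))
# base plate edges blue, top view
for p in [(310,68),(268,522),(58,508)]: print(atz(t,*A(*p),.012))
# housing top corners z=.138
for p in [(62,375),(155,383),(140,487),(42,475)]: print("h",atz(t,*A(*p),.138))
E
```

```text
handle [ 0.4873 -0.0481  0.13  ] 0.030598859835113307 0.01647692826380571 [-71.1415 -67.4266] [-162.9784 -159.1311]
flange [ 0.4879 -0.0491  0.07  ] 0.06646806182765991 0.03339597993147978 [-71.1348 -70.7299] [-161.8775 -160.044 ]
block [ 0.4868 -0.0488  0.064 ] 0.08875969442267258 0.05887470847905671 [-69.8    -69.1655] [-160.5443 -159.9724]
top [0.5873 0.2192 0.116 ] [0.6291 0.2158 0.116 ] [0.5821 0.2199 0.116 ] -4.693854447297065
scene [0.5882 0.225  0.116 ] [0.6289 0.2197 0.116 ] [0.5826 0.2232 0.116 ] -7.419128091226137
[0.6933 0.1606 0.012 ]
[0.4735 0.1763 0.012 ]
[0.4807 0.2745 0.012 ]
h [0.526  0.2411 0.138 ]
h [0.5224 0.2027 0.138 ]
h [0.4794 0.2076 0.138 ]
h [0.4846 0.2478 0.138 ]
```

Measurements agree with the given sizes: the handle is 31x16 mm, the flange 66x33 mm, and the heights are consistent. That puts the fork at (0.487,-0.049) with its x axis at 20°, and the bar neck origin near (0.607,0.220) with its axis at about -5°.

```bash
cat >> h.py <<'E'
from scipy.spatial.transform import Rotation as Ro
def goal(p,yx,base=None):
    "move for TCP at p, tool x at world yaw yx deg, pointing down"
    s=read_state(); R=Ro.from_quat(s["eef_rot"])
    a=np.radians(yx); x=np.array([np.cos(a),np.sin(a),0]);z=np.array([0,0,-1.])
    G=Ro.from_matrix(np.c_[x,np.cross(z,x),z])
    print("t",round(s["time"],2),"pos",np.round(s["ee_pos"],4),"F",np.round(s["ft_force"],1),"w",round(s["width"],4),"yaw",round(np.degrees(np.arctan2(*R.as_matrix()[[1,0],0])),2))
    print("turn",np.round((R.inv()*G).as_rotvec(),4),"shift",np.round(R.inv().apply(np.array(p)-s["ee_pos"]),4))
E
python3 -c "
from h import *
goal([.487,-.049,.20],110)"
```

```text
t 0.1 pos [ 0.2304 -0.5806  0.2218] F [-0.2  0.  -0. ] w 0.0868 yaw 21.65
turn [-1.000e-03 -9.000e-04 -1.542e+00] shift [ 0.4346 -0.3994  0.0223]
```

Call:
{"api": "play_rows", "payload": {"increments": "0 0 -1.542 0.4345 -0.3995 0.02 1;0 0 -1.542 0.4345 -0.3995 0.02 1;0 0 -1.542 0.4345 -0.3995 0.02 1;0 0 -1.542 0.4345 -0.3995 0.02 1;0 0 -1.542 0.4345 -0.3995 0.02 1;0 0 -1.542 0.4345 -0.3995 0.02 1;0 0 -1.542 0.4345 -0.3995 0.02 1;0 0 -1.542 0.4345 -0.3995 0.02 1"}}

```text
time: 0.9
ee_pos: [0.4046, -0.2189, 0.2089]
eef_rot: [0.703, 0.712, -0.0, 0.0]
ft_force: [1.5, -0.6, 0.7]
width: 0.0872
grip_force: 0.0
```

```bash
python3 -c "
from h import *
goal([.487,-.049,.20],110)"
```

```text
t 0.9 pos [ 0.4046 -0.2189  0.2089] F [ 1.5 -0.6  0.7] w 0.0872 yaw 90.74
turn [-2.000e-04  4.000e-04 -3.361e-01] shift [0.1689 0.0846 0.0088]
```

Call:
{"api": "play_rows", "payload": {"increments": "0 0 -0.26 0.14 0.07 0 1;0 0 -0.26 0.14 0.07 0 1;0 0 -0.26 0.14 0.07 0 1;0 0 -0.26 0.14 0.07 0 1;0 0 -0.26 0.14 0.07 0 1;0 0 -0.26 0.14 0.07 0 1;0 0 -0.26 0.14 0.07 0 1"}}

```text
time: 1.6
ee_pos: [0.4727, -0.0821, 0.2088]
eef_rot: [0.608, 0.794, -0.0, -0.0]
ft_force: [0.4, 0.2, 0.1]
width: 0.0869
grip_force: 0.0
```

```bash
python3 -c "
from h import *
goal([.487,-.049,.15],110)"
```

```text
t 1.6 pos [ 0.4727 -0.0821  0.2088] F [0.4 0.2 0.1] w 0.0869 yaw 105.14
turn [-0.0006  0.0002 -0.0848] shift [0.0282 0.0225 0.0588]
```

Call:
{"api": "play_rows", "payload": {"increments": "0 0 -0.085 0.0282 0.0225 0.02 1;0 0 -0.085 0.0282 0.0225 0.04 1;0 0 -0.085 0.0282 0.0225 0.055 1;0 0 -0.085 0.0282 0.0225 0.055 1;0 0 -0.085 0.0282 0.0225 0.055 1"}}

```text
time: 2.1
ee_pos: [0.4875, -0.0483, 0.1544]
eef_rot: [0.573, 0.819, -0.0, 0.0]
ft_force: [0.5, 0.5, 0.2]
width: 0.0872
grip_force: 0.0
```

```bash
python3 - <<'E'
from h import *
goal([.487,-.049,.081],110)
c=camera("scene"); cv2.imwrite("pics/s1.png",cv2.resize(c["color"][130:310,200:400,::-1],None,fx=3,fy=3,interpolation=2))
E
```

```text
t 2.1 pos [ 0.4875 -0.0483  0.1544] F [0.5 0.5 0.2] w 0.0872 yaw 110.07
turn [-0.0001  0.0001  0.0012] shift [-0.0005 -0.0007  0.0734]
```

View pics/s1.png

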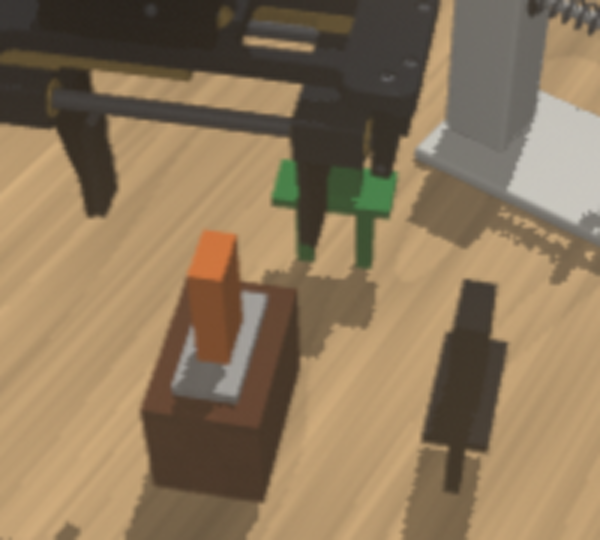

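The orange handle (crop (213,240)) sits between the open fingertips (100,212) and (313,245), so I can descend and grip.

Call:
{"api": "play_rows", "payload": {"increments": "0 0 0 0 -0.0005 0.03 1;0 0 0 0 -0.0005 0.055 1;0 0 0 0 -0.0005 0.073 1;0 0 0 0 -0.0005 0.073 1;0 0 0 0 -0.0005 0.073 0;0 0 0 0 -0.0005 0.073 0;0 0 0 0 -0.0005 0.073 0;0 0 0 0 -0.0005 0.073 0", "grip_force": 35}}

```text
time: 2.95
ee_pos: [0.4876, -0.0476, 0.0818]
eef_rot: [0.572, 0.82, 0.0, 0.001]
ft_force: [0.2, -0.3, 0.6]
width: 0.0623
grip_force: 0.0
```

Call:
{"api": "play_rows", "payload": {"increments": "0 0 0 0 0 0 0;0 0 0 0 0 0 0;0 0 0 0 0 0 0"}}

```text
time: 3.25
ee_pos: [0.4871, -0.0475, 0.0811]
eef_rot: [0.572, 0.82, -0.0, 0.0]
ft_force: [-0.7, 0.3, 0.8]
width: 0.0393
grip_force: 0.0
```

```bash
python3 -c "
from h import *
goal([.487,-.049,.081+.12],110)"
```

```text
t 3.25 pos [ 0.4871 -0.0475  0.0811] F [-0.7  0.3  0.8] w 0.0393 yaw 110.17
turn [0.0001 0.0002 0.003 ] shift [-0.0014 -0.0006 -0.1199]
```

Call:
{"api": "play_rows", "payload": {"increments": "0 0 0 0 0 0 0;0 0 0 0 0 0 0;0 0 0 0 0 0 0;0 0 0 0 0 0 0;0 0 0 0 0 0 0;0 0 0 0 0 0 0"}}

```text
time: 3.85
ee_pos: [0.4871, -0.0474, 0.081]
eef_rot: [0.572, 0.82, 0.0, 0.0]
ft_force: [0.0, 0.8, -0.2]
width: 0.0155
grip_force: 35.0
```

Call:
{"api": "play_rows", "payload": {"increments": "0 0 0 0 0 -0.02 0;0 0 0 0 0 -0.045 0;0 0 0 0 0 -0.075 0;0 0 0 0 0 -0.11 0;0 0 0 0 0 -0.145 0;0 0 0 0 0 -0.145 0;0 0 0 0 0 -0.145 0"}}

```text
time: 4.55
ee_pos: [0.4872, -0.0476, 0.2261]
eef_rot: [0.572, 0.82, -0.0, 0.0]
ft_force: [-0.3, 0.3, -1.5]
width: 0.0158
grip_force: 35.0
```

```bash
python3 -c "
from h import *
goal([.599,.222,.225],85)"
```

```text
t 4.55 pos [ 0.4872 -0.0476  0.2261] F [-0.3  0.3 -1.5] w 0.0158 yaw 110.16
turn [0.0007 0.0007 0.439 ] shift [0.2145 0.1978 0.0011]
```

Call:
{"api": "play_rows", "payload": {"increments": "0 0 0.08 0.035 0.032 0 0;0 0 0.16 0.07 0.065 0 0;0 0 0.24 0.107 0.099 0 0;0 0 0.32 0.143 0.132 0 0;0 0 0.38 0.179 0.165 0 0;0 0 0.44 0.205 0.19 0 0;0 0 0.44 0.2145 0.198 0 0;0 0 0.44 0.2145 0.198 0 0"}}

```text
time: 5.35
ee_pos: [0.598, 0.2242, 0.2238]
eef_rot: [0.736, 0.677, -0.001, -0.001]
ft_force: [0.1, -0.2, -1.2]
width: 0.0161
grip_force: 35.0
```

Call:
{"api": "play_rows", "payload": {"increments": "0 0 0 0 0 0 0;0 0 0 0 0 0 0"}}

```text
time: 5.55
ee_pos: [0.5991, 0.2201, 0.2256]
eef_rot: [0.738, 0.675, -0.001, 0.0]
ft_force: [0.8, -0.5, -0.9]
width: 0.0157
grip_force: 35.0
```

```bash
python3 - <<'E'
from h import *
goal([.599,.222,.163],85)
c=camera("scene"); cv2.imwrite("pics/s2.png",cv2.resize(c["color"][60:230,320:490,::-1],None,fx=3.5,fy=3.5,interpolation=2))
import pickle; pickle.dump(c,open("s2.pkl","wb"))
print(proj(c,(.607,.220,.116)),proj(c,(.599,.2205,.154)))
E
```

```text
t 5.55 pos [0.5991 0.2201 0.2256] F [ 0.8 -0.5 -0.9] w 0.0157 yaw 84.86
turn [-0.0001  0.0015 -0.0025] shift [ 0.002  -0.0002  0.0626]
(np.float64(420.9757357640311), np.float64(146.14440694777437)) (np.float64(420.53946460344093), np.float64(125.3361384955609))
```

View pics/s2.png

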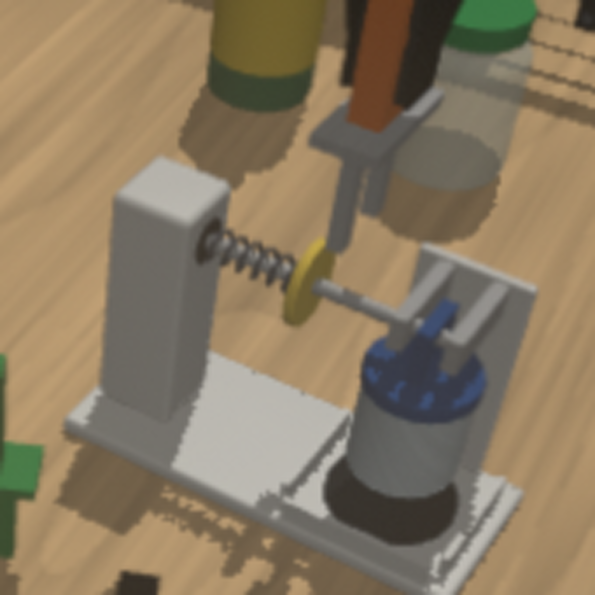

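In this view the tine tips are at crop (340,248) and (374,213). Their midpoint lands within 1.5 px of the predicted spot, between the collar (312,282) and the cheek (400,318), and the bar neck matches its projection to about 1 px. I'll lower the fork over the bar.

Call:
{"api": "play_rows", "payload": {"increments": "0 0 -0.002 0.001 0 0.01 0;0 0 -0.002 0.001 0 0.022 0;0 0 -0.002 0.001 0 0.034 0;0 0 -0.002 0.001 0 0.046 0;0 0 -0.002 0.001 0 0.056 0;0 0 -0.002 0.001 0 0.062 0;0 0 -0.002 0.001 0 0.062 0"}}

```text
time: 6.3
ee_pos: [0.5987, 0.223, 0.1629]
eef_rot: [0.737, 0.676, -0.001, -0.0]
ft_force: [0.0, -0.4, -0.6]
width: 0.0158
grip_force: 35.0
```

```bash
python3 - <<'E'
from h import *
goal([.559,.2247,.163],85)
c=camera("scene"); cv2.imwrite("pics/s3.png",cv2.resize(c["color"][90:200,340:490,::-1],None,fx=4,fy=4,interpolation=2))
E
```

```text
t 6.3 pos [0.5987 0.223  0.1629] F [ 0.  -0.4 -0.6] w 0.0158 yaw 85.08
turn [-0.0013  0.0006  0.0013] shift [-0.0017 -0.0397 -0.0001]
```

View pics/s3.png

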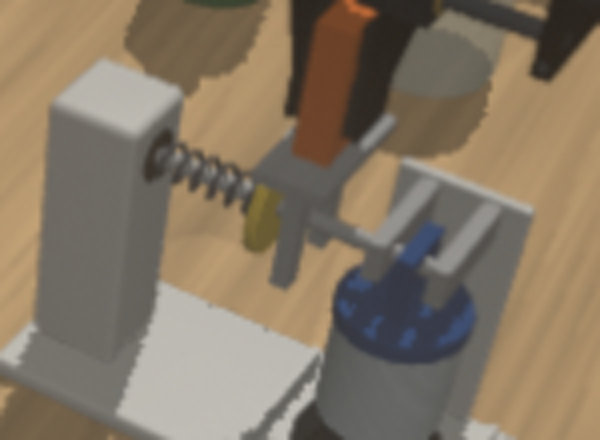

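The fork straddles the bar: near tine at (290,255), far tine at (323,230), bar between them, collar at (262,220). Now I push toward the housing (-tool y).

Call:
{"api": "play_rows", "payload": {"increments": "0 0 0 0 -0.005 0 0;0 0 0 0 -0.01 0 0;0 0 0 0 -0.015 0 0;0 0 0 0 -0.02 0 0;0 0 0 -0.001 -0.024 0 0;0 0 0 -0.001 -0.028 0 0;0 0 0 -0.001 -0.028 0 0;0 0 0 -0.001 -0.028 0 0"}}

```text
time: 7.15
ee_pos: [0.5715, 0.2248, 0.1646]
eef_rot: [0.737, 0.676, 0.001, 0.0]
ft_force: [3.1, 1.9, 0.4]
width: 0.0157
grip_force: 35.0
```

Call:
{"api": "play_rows", "payload": {"increments": "0 0 0 0 -0.002 0 0;0 0 0 0 -0.004 0 0;0 0 0 0 -0.006 0 0;0 0 0 0 -0.008 0 0;0 0 0 0 -0.009 0 0;0 0 0 0 -0.009 0 0;0 0 0 0 -0.009 0 0"}}

```text
time: 7.85
ee_pos: [0.5628, 0.2254, 0.1644]
eef_rot: [0.737, 0.676, 0.001, 0.0]
ft_force: [3.9, 2.6, 0.7]
width: 0.0154
grip_force: 35.0
```

```bash
python3 - <<'E'
from h import *
goal([.559,.2247,.163],85)
c=camera("scene"); cv2.imwrite("pics/s4.png",cv2.resize(c["color"][90:210,340:490,::-1],None,fx=4,fy=4,interpolation=2))
E
```

```text
t 7.85 pos [0.5628 0.2254 0.1644] F [3.9 2.6 0.7] w 0.0154 yaw 85.05
turn [ 0.0014 -0.0005  0.0009] shift [-0.001  -0.0037  0.0014]
```

View pics/s4.png

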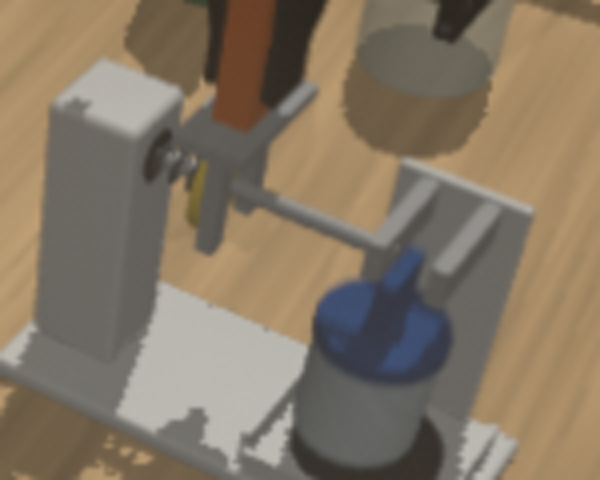

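The canister has come off the bar: its lug (405,270) is now below the bar, which ends at the near cheek. It looks shifted a little toward -x, so I'll check it numerically before retreating.

Call:
{"api": "play_rows", "payload": {"increments": "0 0 0 0 0 0 0;0 0 0 0 0 0 0;0 0 0 0 0 0 0"}}

```text
time: 8.2
ee_pos: [0.5628, 0.2254, 0.1644]
eef_rot: [0.737, 0.676, 0.001, 0.0]
ft_force: [5.3, 1.8, 1.3]
width: 0.0162
grip_force: 35.0
```

```bash
python3 - <<'E'
from h import *
a=np.radians(-5); X=np.array([np.cos(a),np.sin(a),0]);Y=np.array([-np.sin(a),np.cos(a),0])
O=np.array([.607,.220,.116])
ims=[]
for n,(u0,v0) in(("scene",(385,120)),("top",(140,150))):
    c=camera(n); im=cv2.resize(c["color"][v0:v0+110,u0:u0+100,::-1],None,fx=4,fy=4,interpolation=2).copy()
    for z,col in((.014,(0,255,0)),(.074,(0,255,255))):
        P=[proj(c,O+X*(.04+.0295*np.cos(t))+Y*.0295*np.sin(t)+[0,0,z-.116]) for t in np.linspace(0,6.283,60)]
        P=((np.array(P)-[u0,v0]+.4)*4).astype(int); cv2.polylines(im,[P],True,col,1)
    ims.append(im)
cv2.imwrite("pics/c3.png",np.hstack(ims)); print(read_state()["ft_force"])
E
```

```text
[4.36876204 1.74975132 0.55670788]
```

View pics/c3.png

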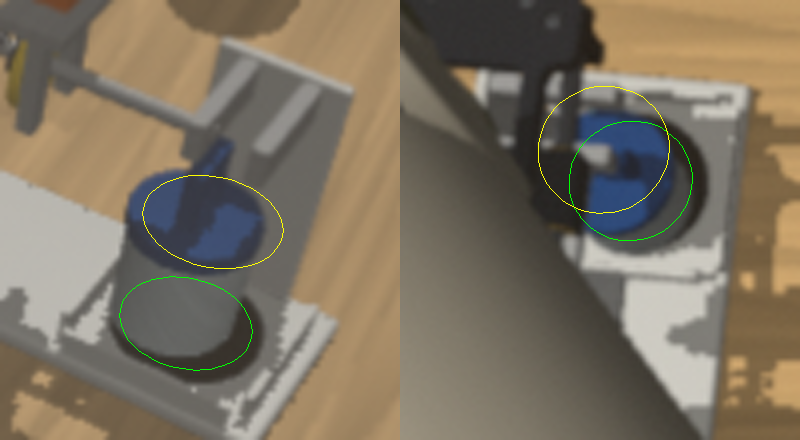

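The overlay shows the canister standing upright on the pad about 10 mm toward -x (bar frame x≈0.030, inside 0.022–0.058), with no visible sideways offset. I'll let the bar spring home with the fork, then lift.

Call:
{"api": "play_rows", "payload": {"increments": "0 0 0 0 0.005 0 0;0 0 0 0 0.01 0 0;0 0 0 0 0.015 0 0;0 0 0 0 0.02 0 0;0 0 0 0 0.025 0 0;0 0 0 0 0.03 0 0;0 0 0 0 0.034 0 0;0 0 0 -0.001 0.036 0 0"}}

```text
time: 9.1
ee_pos: [0.5977, 0.2213, 0.1634]
eef_rot: [0.737, 0.676, -0.001, -0.0]
ft_force: [0.4, 1.0, -0.5]
width: 0.0159
grip_force: 35.0
```

Call:
{"api": "play_rows", "payload": {"increments": "0 0 0 -0.001 0 0 0;0 0 0 -0.001 0 -0.01 0;0 0 0 -0.001 0 -0.022 0;0 0 0 -0.001 0 -0.034 0;0 0 0 -0.001 0 -0.05 0;0 0 0 -0.001 0 -0.065 0;0 0 0 -0.001 0 -0.065 0"}}

```text
time: 9.8
ee_pos: [0.5988, 0.221, 0.2323]
eef_rot: [0.737, 0.676, 0.002, 0.001]
ft_force: [-0.2, 0.4, -0.1]
width: 0.0158
grip_force: 35.0
```

```bash
python3 -c "
from h import *
goal([.4871,-.0474,.226],110.17)"
```

```text
t 9.8 pos [0.5988 0.221  0.2323] F [-0.2  0.4 -0.1] w 0.0158 yaw 85.07
turn [ 0.0043 -0.0009 -0.438 ] shift [-0.277  -0.0883  0.0054]
```

Call:
{"api": "play_rows", "payload": {"increments": "0 0 -0.08 -0.046 -0.0147 0 0;0 0 -0.16 -0.092 -0.0294 0 0;0 0 -0.24 -0.138 -0.044 0 0;0 0 -0.32 -0.184 -0.0588 0.003 0;0.004 0 -0.38 -0.23 -0.0735 0.005 0;0.004 0 -0.438 -0.265 -0.085 0.005 0;0.004 0 -0.438 -0.277 -0.0883 0.005 0;0.004 0 -0.438 -0.277 -0.0883 0.005 0"}}

```text
time: 10.6
ee_pos: [0.4853, -0.0505, 0.2239]
eef_rot: [0.574, 0.819, -0.002, -0.001]
ft_force: [-0.2, 1.2, -1.5]
width: 0.0159
grip_force: 35.0
```

Call:
{"api": "play_rows", "payload": {"increments": "0 0 0 0 0 0 0;0 0 0 0 0 0 0"}}

```text
time: 10.8
ee_pos: [0.4865, -0.0465, 0.224]
eef_rot: [0.572, 0.821, -0.001, -0.002]
ft_force: [-0.0, -0.2, -0.9]
width: 0.016
grip_force: 35.0
```

```bash
python3 -c "
from h import *
goal([.4871,-.0474,.16],110.17)"
```

```text
t 10.8 pos [ 0.4865 -0.0465  0.224 ] F [-0.  -0.2 -0.9] w 0.016 yaw 110.29
turn [-0.0035 -0.0013  0.0021] shift [-0.0011  0.0005  0.064 ]
```

Call:
{"api": "play_rows", "payload": {"increments": "-0.003 0 0.002 -0.001 0.0005 0.025 0;-0.003 0 0.002 -0.001 0.0005 0.05 0;-0.003 0 0.002 -0.001 0.0005 0.064 0;-0.003 0 0.002 -0.001 0.0005 0.064 0;-0.003 0 0.002 -0.001 0.0005 0.064 0"}}

```text
time: 11.3
ee_pos: [0.4871, -0.0482, 0.1606]
eef_rot: [0.573, 0.82, 0.0, -0.001]
ft_force: [0.7, 0.5, -0.4]
width: 0.0157
grip_force: 35.0
```

```bash
python3 -c "
from h import *
goal([.4871,-.0474,.081],110.17)"
```

```text
t 11.3 pos [ 0.4871 -0.0482  0.1606] F [ 0.7  0.5 -0.4] w 0.0157 yaw 110.12
turn [-0.0004 -0.001  -0.0009] shift [0.0007 0.0003 0.0796]
```

Call:
{"api": "play_rows", "payload": {"increments": "0 0 0 0.0005 0 0.015 0;0 0 0 0.0005 0 0.03 0;0 0 0 0.0005 0 0.045 0;0 0 0 0.0005 0 0.06 0;0 0 0 0.0005 0 0.07 0;0 0 0 0.0005 0 0.076 0;0 0 0 0.0005 0 0.078 0;0 0 0 0.0005 0 0.078 0"}}

```text
time: 12.1
ee_pos: [0.4865, -0.0484, 0.0821]
eef_rot: [0.573, 0.819, -0.0, -0.001]
ft_force: [-0.3, 0.2, -0.4]
width: 0.016
grip_force: 35.0
```

Call:
{"api": "play_rows", "payload": {"increments": "0 0 0 0 0 0.001 0;0 0 0 0 0 0.001 0;0 0 0 0 0 0.001 1;0 0 0 0 0 0.001 1;0 0 0 0 0 0.001 1;0 0 0 0 0 0.001 1;0 0 0 0 0 0.001 1;0 0 0 0 0 0.001 1"}}

```text
time: 12.9
ee_pos: [0.4864, -0.0484, 0.081]
eef_rot: [0.573, 0.819, -0.0, -0.001]
ft_force: [-0.1, 0.5, -0.3]
width: 0.0561
grip_force: 0.0
```

Call:
{"api": "play_rows", "payload": {"increments": "0 0 0 0 0 0 1;0 0 0 0 0 0 1;0 0 0 0 0 -0.02 1;0 0 0 0 0 -0.05 1;0 0 0 0 0 -0.09 1;0 0 0 0 0 -0.13 1;0 0 0 0 0 -0.15 1;0 0 0 0 0 -0.15 1"}}

```text
time: 13.7
ee_pos: [0.4881, -0.0485, 0.234]
eef_rot: [0.573, 0.819, 0.001, 0.002]
ft_force: [1.0, -0.3, -1.1]
width: 0.0868
grip_force: 0.0
```

```bash
python3 - <<'E'
from h import *
s=read_state();print(s["time"],s["ee_pos"],s["ft_force"],s["width"])
c=camera("scene"); cv2.imwrite("pics/fin.png",cv2.resize(c["color"][90:480,100:500,::-1],None,fx=1.5,fy=1.5,interpolation=2))
E
```

```text
13.7 [ 0.48805708 -0.04849199  0.23402193] [ 0.96668236 -0.2862358  -1.12300829] 0.08675450398828811
```

View pics/fin.png

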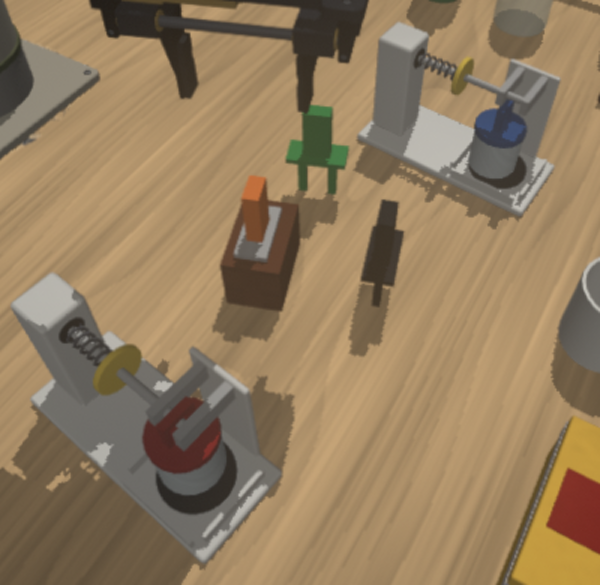

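The fork is seated in its block (255,235), the blue canister stands on its pad with the bar home above it, and the red one still hangs. I'll check the lid's position once more and hand in.

```bash
python3 - <<'E'
from h import *
c=camera("scene")
a=np.radians(-5); d=atz(c,100+499.5/1.5,90+127/1.5,.074)-np.array([.607,.22,.074])
x=d[0]*np.cos(a)+d[1]*np.sin(a); y=-d[0]*np.sin(a)+d[1]*np.cos(a); print(x,y)
if x>.023 and abs(y)<.016: print(close_job())
E
```

```text
0.033109346291776136 -0.004450044043693776
the job is handed in; nothing more can be done
None
```

The job is handed in: the blue canister stands upright on its pad (about 7 mm off centre by my measurement), its bar is back home, the red canister still hangs and the fork is in its block; I got no verdict back from the judging.

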